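# Change the can rack over in reverse order

## Robot

A 6-joint arm with a two-finger parallel gripper is mounted at the origin on a cart in front of the work surface, level with it; the furniture and walls round the work are solid. World frame = base frame: x ahead of the robot, y to its left, z up, the work surface at z = 0. Lengths are in m, angles in rad, forces in N, time in s.
With the tool pointing down it reaches from about 0.275 to 0.75 m from the base axis. Payload 10.2 kg.
Tool frame: the origin (TCP) lies midway between the tips of the shut fingers; the grasp point (between the pads) lies 19 mm behind it (manip.pinch_z is the z of the grasp point in the tool frame, in m); z points along the fingers, y is the line along which they close (so a half turn about z gives the same grasp; the last joint's range is limited). The gripper opens to 85 mm and grips with 20 to 120 N. Pads are 22 mm wide; open, the fingers measure 114 mm over their backs; the gripper's body (76 mm by 85 mm) begins 54 mm behind the grasp point. The pads swing forward as they close: fully open they stand 13 mm farther back than shut.
Start: joints at [-1.507, 0.313, 1.498, -0, 1.331, -0.223], TCP at [0.149, -0.504, 0.231] pointing down, gripper open.
Joint ranges: [-2.94, 2.94], [-0.97, 2.17], [0.19, 2.56], [-1.23, 4.37], [0.02, 3.11], [-2.88, 2.88]. Speed limits (rad/s): [2.39, 2.39, 3.01, 3.14, 3.14, 3.14].

## Interface

Orientations are given as a 3x3 rotation matrix whose columns are the frame's x, y, z axes.
In Python, from station import manip gives the robot as it stands. The module is installed in compiled form; this text tells all that it offers. Calls block until the motion is done:
- manip.reach(position, orientation): joint-space move of the TCP to a pose.
- manip.move_l(position, frame=None, vel=0.15, until_force=None): straight line of the TCP; frame=None keeps the orientation; vel is the mean speed in m/s. With until_force (N) it stops when the force on the tool has changed by that much, and returns True; else False.
- manip.move_joints(angles): joint-space move.
- manip.gripper_to(opening, strength=None): finger opening in m; strength is the grip in N (None keeps the last); returns when the fingers have stopped.
- manip.wait(seconds).
- manip.solve_ik(position, orientation): joint angles nearest the present ones, or None.
- manip.get_image(name): name is "side" or "top"; returns a dict with "img" (420x560x3 uint8, red, green, blue), "range_z" (420x560 float32, m along the optical axis (not along the pixel's ray), 0 where there is no reading), "intrinsics" (3x3 intrinsics, pixels), "rvec" (rotation vector, rad) and "tvec" (3), from world to camera coordinates, as OpenCV has them. Camera axes: x right, y down, z forward; pixel columns grow to the right and rows downward; lengths in m; the calibration is good to about 2 mm. A picture is of the moment at which its call begins.
A pose or a line that the arm cannot do raises manip.MotionError and nothing moves.
- manip.job_done(): hands the job in; it is judged then, once.
Trained networks look in the newest picture that a camera, given by its name, has taken for a name from the list of things; names that differ only in an ending like _2 or _b are one class to them, and where a whole thing is asked for, a point or a joint stands for the part that bears it (a point fixed in the world has none). Each returns a list of dicts, best first, with "p" (0 to 1); they miss things now and then, are a little off and sometimes report something else, mostly with a low value. They report only what shows in the picture. A call takes as long as a camera call.
- manip.search_frame(camera, name): "xy" ([column, row] in pixels, amid what is visible of it).
- manip.outline_of(camera, name): "mask" (420x560 bool, what is visible of it) and "xy" ([column, row] in pixels, amid what is visible of it).
- manip.place_of(camera, name): "xy" ([column, row] in pixels: a listed point, or the origin of a listed thing).
Readings, each from a call of its own:
- manip.get_t(): time.
- manip.get_joint_positions(): joint angles.
- manip.get_qvel(): joint speeds.
- manip.get_joint_torque(): joint torques, N m.
- manip.get_tool_pos(): TCP position.
- manip.get_tool_rot(): TCP orientation.
- manip.get_force(): force on the tool from outside, world axes, zero at the start.
- manip.get_moment(): the same for the moment, N m.
- manip.get_opening(): finger opening in m.
- manip.get_gripper_force(): force on a finger pad.
Only numpy, scipy, OpenCV 4.12 (cv2) and the standard library are available. Lean on these libraries where they do the work, as an engineer would, in place of code of your own. Each camera call takes 0.05 s, during which the arm holds its last target. There are 200 camera calls.

## Task

Move the three spray cans and the black bottle from the grey old rack into the blue new rack in the reverse order, so that the stock that stood last in line now comes first: the one next to the yellow end of the old rack goes to the place farthest from the yellow end of the new rack, the second from yellow becomes the second farthest, and so on. Stand each one upright in the middle of its white pad, and tip none of them over.

Things in the scene. Friction and masses are not known exactly. Their poses are not given: they have to be found in the camera images.
- blue_can: aerosol can, blue label and red cap. Body 54 mm across with straight sides up to 136 mm, then a shoulder, and a cap 27 mm across from 155 mm (straight to 171 mm) to the top at 180 mm; the underside is not quite flat, so it may lean by 0.05 rad; about 0.3 kg. Origin: centre of its underside, z along the can. At the start it stands upright on the pad of the same colour.
- red_can: aerosol can, red label and black cap. Body 54 mm across with straight sides up to 136 mm, then a shoulder, and a cap 27 mm across from 155 mm (straight to 171 mm) to the top at 180 mm; the underside is not quite flat, so it may lean by 0.05 rad; about 0.3 kg. Origin: centre of its underside, z along the can. At the start it stands upright on the pad of the same colour.
- yellow_can: aerosol can, yellow label and black cap. Body 54 mm across with straight sides up to 136 mm, then a shoulder, and a cap 27 mm across from 155 mm (straight to 171 mm) to the top at 180 mm; the underside is not quite flat, so it may lean by 0.05 rad; about 0.3 kg. Origin: centre of its underside, z along the can. At the start it stands upright on the pad of the same colour.
- black_bottle: ribbed black bottle, 58 mm across and 215 mm high; body straight up to 150 mm, 54 mm across at 165 mm, then a shoulder down to a cap 31 mm across with straight sides from 195 to 212 mm (a gripper that takes the body too low strikes the cap); about 0.22 kg. Origin: centre of its underside, z along the bottle. At the start it stands upright on the black pad.
- blue_pad: thin blue pad fixed on the floor of the grey old rack, 64 x 78 x 3 mm (x along the row); the blue can stands on it at the start, and the pad stays behind to show where that one stood. Origin: centre of its underside, 6 mm above the bench.
- red_pad: thin red pad fixed on the floor of the grey old rack, 64 x 78 x 3 mm (x along the row); the red can stands on it at the start, and the pad stays behind to show where that one stood. Origin: centre of its underside, 6 mm above the bench.
- yellow_pad: thin yellow pad fixed on the floor of the grey old rack, 64 x 78 x 3 mm (x along the row); the yellow can stands on it at the start, and the pad stays behind to show where that one stood. Origin: centre of its underside, 6 mm above the bench.
- black_pad: thin black pad fixed on the floor of the grey old rack, 64 x 78 x 3 mm (x along the row); the black bottle stands on it at the start, and the pad stays behind to show where that one stood. Origin: centre of its underside, 6 mm above the bench.
- old_rack: old grey rack, fixed: tray 300 x 94 mm, 6 mm floor, end plates 46 mm high (yellow at -x, grey at +x), thin side wires 33 mm high, 84 mm apart. Origin: centre of its underside, on the bench; x along the row. Four places with centres at x = -105, -35, +35, +105 mm, y = 0, each with one of the coloured pads (upper face 9 mm above the bench), in an order that changes.
- new_rack: new blue rack, fixed: tray 300 x 94 mm, 6 mm floor, end plates 46 mm high (yellow at -x, blue at +x), thin side wires 33 mm high, 84 mm apart. Origin: centre of its underside, on the bench; x along the row. Four places with centres at x = -105, -35, +35, +105 mm, y = 0, each with a white pad 64 x 78 mm, top 9 mm up; empty. (A tall panel right of the bench ends 0.46 m from the robot base.)

How it is judged:
By the outcome, as a careful person would: the job done as asked, in the order asked, and still so for the second after the job is handed in, with the robot touching nothing.
It also fails if it takes over 115 s, if anything falls off the work surface, if the arm or the gripper's body presses on something with over 40 N, if the wrist force passes 120 N, or if a joint passes its speed limit or range.

## Working session

There is one attempt and no reset: what is moved stays moved. The work goes in short steps, each a Python script; the robot and the scene stay as the last script left them, time stands still between calls to the robot, and variables do not carry over. Pictures are saved under pics/ and viewed, at most 14 in all, crops included, and the job is handed in when it is done.

```bash
mkdir -p pics; cat > h.py <<'E'
import numpy as np, cv2
from station import manip
def shot(cam,name=None):
    d=manip.get_image(cam)
    if name: cv2.imwrite('pics/'+name+'.png',cv2.cvtColor(d['img'],cv2.COLOR_RGB2BGR))
    return d
def cloud(d):
    K=d['intrinsics'];R=cv2.Rodrigues(np.array(d['rvec'],float))[0];t=np.array(d['tvec']).ravel()
    v,u=np.mgrid[0:420,0:560];z=d['range_z'].astype(float)
    P=np.stack([(u-K[0,2])/K[0,0]*z,(v-K[1,2])/K[1,1]*z,z],-1)
    return (P-t)@R, z>0
def onplane(d,xy,h):
    K=d['intrinsics'];R=cv2.Rodrigues(np.array(d['rvec'],float))[0];t=np.array(d['tvec']).ravel()
    c=-R.T@t; r=R.T@np.linalg.inv(K)@np.array([xy[0],xy[1],1.]); return c+r*(h-c[2])/r[2]
E
python3 - <<'E'
from h import *
names=['blue_can','red_can','yellow_can','black_bottle','blue_pad','red_pad','yellow_pad','black_pad','old_rack','new_rack']
for c in ['side','top']:
    d=shot(c,c+'0');P,ok=cloud(d)
    R=cv2.Rodrigues(np.array(d['rvec'],float))[0];print(c,'cam at',-R.T@np.array(d['tvec']).ravel(), 'axis',R[2])
    for n in names:
        o=manip.outline_of(c,n); q=manip.place_of(c,n)
        for k in o[:2]:
            m=k['mask']&ok; p=P[m]
            print(n,'mask p%.2f'%k['p'],np.round(k['xy']),m.sum(), np.round(np.percentile(p,[2,50,98],axis=0),3).tolist() if len(p) else '')
        for k in q[:2]:
            h=.009 if n[-3:] in('can','tle') else (.006 if 'pad' in n else 0)
            print('   place p%.2f'%k['p'],np.round(k['xy']),np.round(onplane(d,k['xy'],h),3))
E
```

```text
side cam at [0.05792305 0.4279862  0.69817349] axis [ 0.53413634 -0.28255985 -0.79677995]
blue_can mask p0.73 [194. 232.] 1658 [[0.474, 0.368, 0.014], [0.482, 0.392, 0.122], [0.503, 0.414, 0.185]]
   place p0.88 [204. 253.] [0.501 0.383 0.009]
   place p0.55 [302. 244.] [0.423 0.197 0.009]
red_can mask p0.87 [303. 222.] 1598 [[0.395, 0.18, 0.017], [0.405, 0.208, 0.124], [0.43, 0.224, 0.186]]
   place p0.56 [301. 246.] [0.421 0.202 0.009]
yellow_can mask p0.57 [233. 227.] 1645 [[0.445, 0.301, 0.01], [0.454, 0.329, 0.124], [0.492, 0.35, 0.185]]
   place p0.69 [199. 254.] [0.505 0.393 0.009]
   place p0.56 [237. 248.] [0.479 0.319 0.009]
black_bottle mask p0.93 [264. 214.] 2237 [[0.424, 0.241, 0.019], [0.435, 0.269, 0.142], [0.461, 0.289, 0.223]]
   place p0.56 [269. 241.] [0.463 0.253 0.009]
   place p0.26 [256. 251.] [0.455 0.289 0.009]
   place p0.56 [198. 254.] [0.508 0.394 0.006]
red_pad mask p0.64 [311. 252.] 277 [[0.381, 0.163, 0.005], [0.397, 0.196, 0.007], [0.453, 0.227, 0.032]]
   place p0.84 [304. 246.] [0.419 0.194 0.006]
yellow_pad mask p0.54 [232. 226.] 1655 [[0.445, 0.302
[... 1937 characters left out ...]
3]]
   place p0.61 [208. 223.] [0.485 0.324 0.006]
   place p0.47 [315. 194.] [0.543 0.088 0.006]
black_pad mask p0.59 [241. 252.] 226 [[0.414, 0.233, 0.005], [0.425, 0.252, 0.009], [0.49, 0.286, 0.097]]
   place p0.64 [265. 250.] [0.422 0.201 0.006]
   place p0.50 [236. 239.] [0.447 0.263 0.006]
old_rack mask p0.85 [222. 247.] 2060 [[0.373, 0.144, 0.001], [0.462, 0.273, 0.008], [0.562, 0.442, 0.047]]
   place p0.90 [225. 231.] [0.466 0.287 0.   ]
   place p0.42 [176. 212.] [0.511 0.394 0.   ]
new_rack mask p0.63 [318. 189.] 6509 [[0.462, -0.055, 0.001], [0.555, 0.082, 0.009], [0.648, 0.224, 0.044]]
   place p0.97 [316. 192.] [0.546 0.086 0.   ]
   place p0.58 [269. 248.] [0.426 0.191 0.   ]
```

```bash
python3 -c "
import cv2
a=cv2.imread('pics/top0.png');b=cv2.imread('pics/side0.png')
cv2.imwrite('pics/top0c.png',cv2.resize(a[120:330,100:400],(800,560),interpolation=cv2.INTER_CUBIC))"
```

```text
(no output)
```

View pics/top0.png

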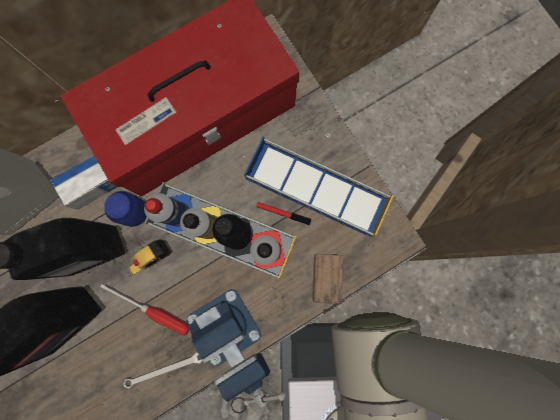

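View pics/side0.png

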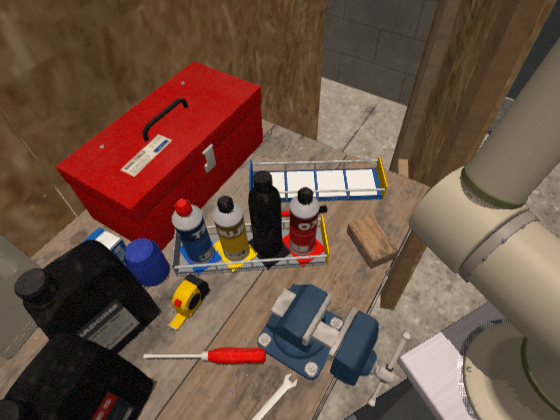

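View pics/top0c.png

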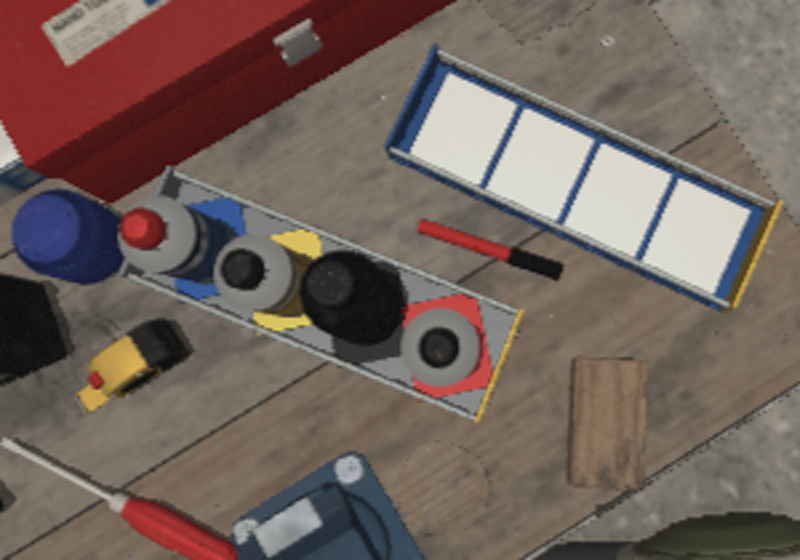

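Yellow end of the old rack is at the red can (col 285,row 255), so the order from yellow is red, black, yellow, blue. The new rack's yellow end is at (385,215). Target from its blue end: red, black, yellow, blue. Next I measure precisely.

```bash
cat > meas.py <<'E'
from h import *
from scipy.optimize import least_squares
D={c:shot(c) for c in('top','side')}; C={c:cloud(D[c]) for c in D}
def fitcirc(p,r):
    f=lambda c:np.hypot(*(p-c).T)-r
    s=least_squares(f,p.mean(0)+[.005,0],loss='soft_l1',f_scale=.001); return s.x,np.sqrt(np.mean(s.fun**2))
# white pads
d=D['top'];img=d['img'].astype(int);P,ok=C['top']
w=((img.min(2)>170)&ok&(P[...,0]>.42)&(P[...,0]<.68)&(P[...,1]>-.08)&(P[...,1]<.24)&(P[...,2]<.03)).astype(np.uint8)
n,l,s,c=cv2.connectedComponentsWithStats(cv2.erode(w,np.ones((2,2))),connectivity=4)
for i in range(1,n):
    if s[i,4]>200: print('pad',s[i,4],c[i],np.round(onplane(d,c[i]+.0,.009),4), np.round(np.median(P[l==i],0),4))
for c0 in D:
  P,ok=C[c0]
  for n,rb,h1,rc,zc in [('blue_can',.027,.136,.0135,.162),('red_can',.027,.136,.0135,.162),('yellow_can',.027,.136,.0135,.162),('black_bottle',.029,.150,.0155,.203)]:
    o=manip.outline_of(c0,n)[0]; q=P[cv2.erode(o['mask'].astype(np.uint8),np.ones((3,3))).astype(bool)&ok]
    for lab,r,a,b in [('low',rb,.03,.08),('mid',rb,.08,.009+h1-.005),('top',None,.009+(.172 if 'can' in n else .208),.25)]:
        k=q[(q[:,2]>a)&(q[:,2]<b)]
        if len(k)<15: continue
        if r: x,e=fitcirc(k[:,:2],r)
        else: x,e=np.median(k[:,:2],0),0
        print(c0,n,lab,len(k),np.round(x,4),'%.4f'%e,'ztop %.4f'%k[:,2].max())
# height map 4cm
pts=np.vstack([C[c][0][C[c][1]] for c in C])
print('hmap rows x, cols y .60..-.40')
for x in np.arange(.2,.86,.05):
    print('%.2f'%x,*['%4d'%(1000*z.max()) if len(z:=pts[(abs(pts[:,0]-x-.0)<.025)&(abs(pts[:,1]-y)<.025)][:,2]) else '   .' for y in np.arange(.5,-.41,-.05)])
E
python3 meas.py
```

```text
pad 866 [273.49538106 168.40993072] [0.6011 0.1778 0.009 ] [0.601  0.1776 0.0093]
pad 870 [302.54942529 181.45287356] [0.5701 0.1148 0.009 ] [0.5702 0.1146 0.0091]
pad 899 [331.59176863 194.98998888] [0.5382 0.0524 0.009 ] [0.5381 0.0525 0.0092]
pad 903 [360.89922481 208.4717608 ] [ 0.5067 -0.01    0.009 ] [ 0.5067 -0.01    0.0092]
top blue_can low 47 [0.5037 0.3904] 0.0005 ztop 0.0797
top blue_can mid 208 [0.502  0.3913] 0.0005 ztop 0.1396
top blue_can top 139 [0.498  0.3899] 0.0000 ztop 0.1903
top red_can top 158 [0.4156 0.1965] 0.0000 ztop 0.1898
top yellow_can low 21 [0.4752 0.3248] 0.0004 ztop 0.0799
top yellow_can mid 110 [0.4734 0.3254] 0.0004 ztop 0.1389
top yellow_can top 154 [0.47   0.3244] 0.0000 ztop 0.1899
top black_bottle low 35 [0.4548 0.2607] 0.0003 ztop 0.0766
top black_bottle mid 89 [0.4548 0.2608] 0.0003 ztop 0.1525
top black_bottle top 283 [0.4538 0.26  ] 0.0000 ztop 0.2273
side blue_can low 330 [0.5035 0.3896] 0.0007 ztop 0.0800
side blue_can mid 486 [0.5018 0.3907] 0.0008 ztop 0.1399
side blue_can top 92 [0.4948 0.3922] 0.0000 ztop 0.1871
side red_can low 297 [0
[... 1232 characters left out ...]

0.55  170  171  167   38   37   34   38   39   13   40   38   48    1    .    . -397  334  324    .
0.60  171  171  171  171    4   48   48   36   37   39    5    3    .    .    .    . -397  314  289
0.65  172  171  172  171  171  170   49   38   32    7    5    0    .    .    .    . -760   59  287
0.70  172  172  199  201  171  171  171  171    4    5    3    .    .    .    . -766 -759 -401  257
0.75  170  171  172  200  199  172  171  171  164    5    .    .    .    .    . -759 -760 -758 -397
0.80  420  400  171  171  171  170  171  171    4    3    .    .    .    . -758 -760 -758 -759 -758
0.85  402  401  377  171  171  172  172  169    4    .    .    .    .    . -763 -755 -756 -759 -757
```

```bash
cat > job.py <<'E'
from h import *
def Rd(rx,ry,s=1):
    x=np.array([rx,ry,0.])*s/np.hypot(rx,ry); z=np.array([0,0,-1.]); return np.column_stack([x,np.cross(z,x),z])
OLD=(.399,.917); NEW=(.449,.893)
SRC=dict(black_bottle=(.4548,.2606),red_can=(.4175,.1970),yellow_can=(.4724,.3250),blue_can=(.5013,.3912))
DST=dict(red_can=(.6011,.1777),black_bottle=(.5697,.1148),yellow_can=(.5382,.0525),blue_can=(.5067,-.0099))
H={'black_bottle':.154}
HI=lambda n:.39 if n=='black_bottle' else .36
def carry(n,s):
    h=H.get(n,.119); hi=HI(n); a=SRC[n]; b=DST[n]; Ra=Rd(*OLD,s); Rb=Rd(*NEW,s); m=manip
    m.reach([*a,hi],Ra); m.move_l([*a,h+.04],vel=.25)
    hit=m.move_l([*a,h],vel=.06,until_force=8)
    if hit: print('pick contact at',m.get_tool_pos()); m.move_l(m.get_tool_pos()+np.array([0,0,.002]),vel=.03)
    hp=m.get_tool_pos()[2]
    m.gripper_to(.03,50); print(n,'opening',m.get_opening(),'F',m.get_gripper_force(),'z',hp)
    if m.get_opening()<.045: raise SystemExit('no grasp')
    m.move_l([*a,hi],vel=.2); m.reach([*b,hi],Rb); print('held',m.get_opening(),m.get_force())
    m.move_l([*b,hp+.02],vel=.22)
    print('touch',m.move_l([*b,hp-.002],vel=.04,until_force=6),m.get_tool_pos())
    m.gripper_to(.085); m.move_l([*b,hi],vel=.25); print('t',m.get_t())
E
python3 - <<'E'
from job import *
m=manip
for s in(1,-1):
  for n in SRC:
    for p,R in((SRC[n],Rd(*OLD,s)),(DST[n],Rd(*NEW,s))):
      for z in(H.get(n,.119),HI(n)):
        q=m.solve_ik([*p,z],R); print(s,n,z,None if q is None else np.round(q,2))
print(m.get_tool_rot().round(2), m.get_t())
E
```

```text
1 black_bottle 0.154 [ 0.3   0.38  1.61 -0.    1.15  0.71]
1 black_bottle 0.39 [ 0.3   0.26  1.17 -0.    1.72  0.71]
1 black_bottle 0.154 [-0.    0.5   1.43 -0.    1.21  0.46]
1 black_bottle 0.39 [-0.    0.4   0.97 -0.    1.77  0.46]
1 red_can 0.119 [ 0.19  0.31  1.83 -0.    1.01  0.6 ]
1 red_can 0.36 [ 0.19  0.11  1.42 -0.    1.61  0.6 ]
1 red_can 0.119 [ 0.1   0.63  1.31 -0.    1.2   0.57]
1 red_can 0.36 [ 0.1   0.52  0.87 -0.    1.75  0.57]
1 yellow_can 0.119 [ 0.4   0.52  1.49 -0.    1.12  0.81]
1 yellow_can 0.36 [ 0.4   0.38  1.08 -0.    1.68  0.81]
1 yellow_can 0.119 [-0.12  0.46  1.6  -0.    1.08  0.35]
1 yellow_can 0.36 [-0.12  0.3   1.19 -0.    1.65  0.35]
1 blue_can 0.119 [ 0.48  0.65  1.28 -0.    1.21  0.89]
1 blue_can 0.36 [ 0.48  0.55  0.83 -0.    1.77  0.89]
1 blue_can 0.119 [-0.25  0.39  1.7  -0.    1.05  0.21]
1 blue_can 0.36 [-0.25  0.22  1.29 -0.    1.63  0.21]
-1 black_bottle 0.154 [ 0.3   0.38  1.61 -0.    1.15 -2.43]
-1 black_bottle 0.39 [ 0.3   0.26  1.17 -0.    1.72 -2.43]
-1 black_bottle 0.154 [-0.    0.5   1.43 -0.    1.21 -2.68]
-1 black_bottle 0.39 [-0.    0.4   0.97 -0.    1.77 -2.68]
-1 red_can 0.119 [ 0.19  0.31  1.83 -0.    1.01 -2.54]
-1 red_can 0.36 [ 0.19  0.11  1.42 -0.    1.61 -2.54]
-1 red_can 0.119 [ 0.1   0.63  1.31 -0.    1.2  -2.57]
-1 red_can 0.36 [ 0.1   0.52  0.87 -0.    1.75 -2.57]
-1 yellow_can 0.119 [ 0.4   0.52  1.49 -0.    1.12 -2.33]
-1 yellow_can 0.36 [ 0.4   0.38  1.08 -0.    1.68 -2.33]
-1 yellow_can 0.119 [-0.12  0.46  1.6  -0.    1.08 -2.8 ]
-1 yellow_can 0.36 [-0.12  0.3   1.19 -0.    1.65 -2.8 ]
-1 blue_can 0.119 [ 0.48  0.65  1.28 -0.    1.21 -2.25]
-1 blue_can 0.36 [ 0.48  0.55  0.83 -0.    1.77 -2.25]
-1 blue_can 0.119 None
-1 blue_can 0.36 None
[[ 0.96  0.28 -0.  ]
 [ 0.28 -0.96  0.  ]
 [-0.   -0.   -1.  ]] 2.6
```

```bash
python3 - <<'E'
from h import *
pts=np.vstack([(lambda P,ok:P[ok])(*cloud(shot(c))) for c in('top','side')])
k=pts[(pts[:,2]>.03)&(pts[:,0]>.33)&(pts[:,1]<-.08)]
for x in np.arange(.34,.8,.04):
    q=k[abs(k[:,0]-x)<.02]
    if len(q): print('%.2f n%d ymax %.3f ymin %.3f z %.3f..%.3f'%(x,len(q),q[:,1].max(),q[:,1].min(),q[:,2].min(),q[:,2].max()))
print('min radius',np.hypot(k[:,0],k[:,1]).min())
E
```

```text
0.38 n1449 ymax -0.199 ymin -0.213 z 0.030..0.419
0.42 n7722 ymax -0.170 ymin -0.208 z 0.030..0.418
0.46 n3771 ymax -0.181 ymin -0.215 z 0.030..0.405
0.50 n736 ymax -0.213 ymin -0.295 z 0.030..0.338
0.54 n1290 ymax -0.293 ymin -0.328 z 0.030..0.334
0.58 n1511 ymax -0.324 ymin -0.359 z 0.030..0.323
0.62 n1106 ymax -0.355 ymin -0.390 z 0.030..0.301
0.66 n786 ymax -0.386 ymin -0.422 z 0.030..0.279
0.70 n521 ymax -0.418 ymin -0.453 z 0.030..0.253
0.74 n345 ymax -0.451 ymin -0.484 z 0.030..0.231
0.78 n719 ymax -0.475 ymin -0.508 z 0.030..0.209
min radius 0.44247762530875434
```

```bash
python3 - <<'E'
from job import *
m=manip
m.move_l([.09,-.32,.32],vel=.3)
m.reach([.32,.1,.39],Rd(*OLD))
print(m.get_t(),m.get_force())
carry('black_bottle',1)
shot('side','s1');shot('top','t1')
E
python3 -c "
import cv2,numpy as np
cv2.imwrite('pics/b1.png',cv2.resize(np.hstack([cv2.imread('pics/s1.png'),cv2.imread('pics/t1.png')]),(800,300),interpolation=cv2.INTER_AREA))"
```

```text
5.3833 [0.63979413 0.24482646 0.33624575]
black_bottle opening 0.05279797154112594 F 52.93697233486455 z 0.15425933136267078
held 0.052658497571196304 [-0.67899792 -0.0265823  -1.67097504]
touch True [0.5696533  0.11485349 0.15501418]
t 13.6417
```

View pics/b1.png

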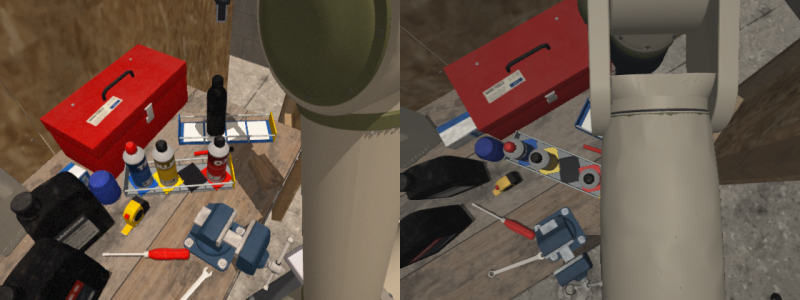

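The bottle stands in the second place from the blue end (around 217,105 in the left half). Now I measure the wrist's lateral extent against the post.

```bash
python3 - <<'E'
from h import *
p=manip.get_tool_pos();j=manip.get_joint_positions();a=j[0];u=np.array([np.cos(a),np.sin(a)]);v=np.array([-np.sin(a),np.cos(a)])
pts=np.vstack([(lambda P,ok:P[ok])(*cloud(shot(c))) for c in('top','side')])
k=pts[(pts[:,2]>.43)&(pts[:,0]<.75)&(abs(pts[:,1])<.4)]
f=(k[:,:2]-p[:2])@u; l=(k[:,:2]-p[:2])@v; z=k[:,2]-p[2]
print(p,a)
for z0 in np.arange(.04,.6,.04):
    s=abs(z-z0)<.02
    if s.sum()>5: print('z+%.2f n%d lat %.3f..%.3f fwd %.3f..%.3f'%(z0,s.sum(),*np.percentile(l[s],[1,99]),*np.percentile(f[s],[1,99])))
E
```

```text
[0.56950133 0.1147898  0.38870412] -0.0026349684314585712
z+0.04 n2752 lat 0.022..0.169 fwd -0.518..-0.047
z+0.08 n6897 lat 0.030..0.168 fwd -0.509..-0.064
z+0.12 n8617 lat 0.019..0.169 fwd -0.492..-0.028
z+0.16 n11681 lat -0.022..0.181 fwd -0.473..-0.016
z+0.20 n17209 lat -0.043..0.188 fwd -0.456..-0.025
z+0.24 n22255 lat -0.052..0.188 fwd -0.453..-0.037
z+0.28 n61102 lat -0.057..0.058 fwd -0.264..-0.033
```

```bash
python3 - <<'E'
from job import *
carry('red_can',1); carry('yellow_can',1)
manip.reach([.4,.25,.40],Rd(*OLD))
d=shot('side','s2');P,ok=cloud(d)
for n in DST:
    o=manip.outline_of('side',n)
    if o:
        q=P[o[0]['mask']&ok]; print(n,o[0]['p'],np.round(np.median(q,0),3),np.round(q[q[:,2]>q[:,2].max()-.02].mean(0),3))
E
```

```text
red_can opening 0.05177463273347454 F 53.264951234450564 z 0.11921502652141797
held 0.051272298402725035 [-0.70598306  0.03400839 -2.85340648]
touch True [0.60104918 0.17770171 0.11991927]
t 22.0833
yellow_can opening 0.05112382734683187 F 53.04491700675953 z 0.11929807530903216
held 0.05104433832203522 [ 0.29077382  0.62651829 -3.03401074]
touch True [0.53809149 0.05264448 0.11990163]
t 30.7
red_can 0.63 [0.584 0.187 0.112] [0.592 0.181 0.179]
black_bottle 0.75 [0.526 0.068 0.007] [0.537 0.079 0.057]
yellow_can 0.64 [0.522 0.065 0.113] [0.53  0.058 0.179]
blue_can 0.56 [0.483 0.392 0.122] [0.493 0.392 0.18 ]
```

View pics/s2.png

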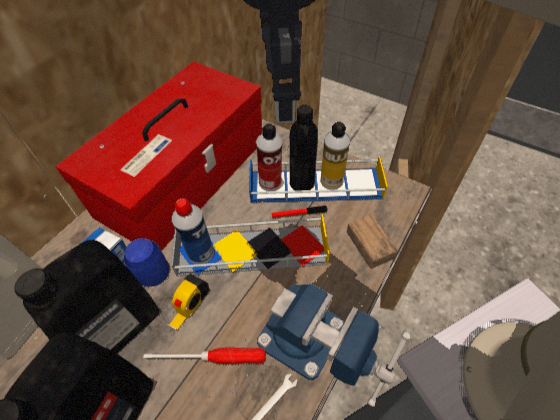

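Red (270,165), black (303,150) and yellow (335,160) stand upright in the right order. The blue can is left at (190,235), and its place next to the yellow end is free.

```bash
python3 - <<'E'
from job import *
from scipy.optimize import least_squares
carry('blue_can',1)
manip.reach([.36,.22,.42],Rd(*OLD)); manip.wait(.3)
d=shot('side','s3');P,ok=cloud(d)
for n in DST:
    c=np.array(DST[n])
    q=P[ok&(np.hypot(P[...,0]-c[0],P[...,1]-c[1])<.034)]
    for a,b in((.045,.09),(.09,.14)):
        k=q[(q[:,2]>a)&(q[:,2]<b)]
        s=least_squares(lambda x:np.hypot(*(k[:,:2]-x).T)-(.029 if n[2]=='a' else .027),c,loss='soft_l1',f_scale=.001)
        print(n,a,len(k),'off mm',np.round(1000*(s.x-c),1),'rms %.4f'%np.sqrt(np.mean(s.fun**2)))
print(manip.get_t())
E
```

```text
blue_can opening 0.05122021187734193 F 53.14885425847024 z 0.11936211908605021
held 0.05061667249847786 [ 0.17796055 -0.12049584 -3.90478664]
touch True [ 0.50665764 -0.00970839  0.11984806]
t 40.875
red_can 0.045 307 off mm [2.6 0.2] rms 0.0009
red_can 0.09 400 off mm [ 0.2 -0.2] rms 0.0010
black_bottle 0.045 373 off mm [-1.2 -0.6] rms 0.0013
black_bottle 0.09 455 off mm [-0.8 -0.9] rms 0.0012
yellow_can 0.045 316 off mm [ 1.  -1.4] rms 0.0010
yellow_can 0.09 412 off mm [-0.7 -0.7] rms 0.0009
blue_can 0.045 323 off mm [ 0.8 -1.7] rms 0.0009
blue_can 0.09 418 off mm [-0.6 -0.7] rms 0.0010
42.3083
```

View pics/s3.png

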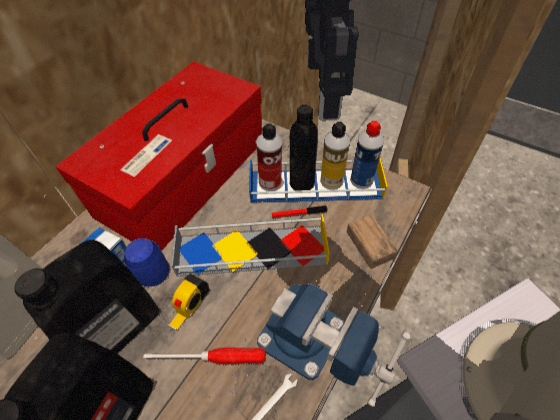

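All four stand upright: red (270), black (303), yellow (335) and blue (368), with blue next to the yellow end. Each is within 3 mm of its pad centre, and the gripper is clear.

```bash
python3 -c "
from station import manip
print(manip.job_done())"
```

```text
the job is handed in; nothing more can be done
None
```

The job is handed in: from the blue end of the new rack to the yellow end stand red, black, yellow and blue, the reverse of the old order, all upright and within 3 mm of their pad centres, at about 42 s on the robot's clock.

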